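# Prop the console lid open on its stay

## Task

The lid of the grey control console is tipped right back, where a knock can send it shut on the fitter's hands. Swing the prop rod up out of its clip, then bring the lid forward and lower it gently, without letting it drop, until the rod's black cap sits fully in the white catch inside the lid and the rod alone holds the lid open. Leave the other things on the bench where they are.

Things in the scene. Friction and masses are not known exactly. Their poses are not given: they have to be found in the camera images.
- console: grey sheet-steel control console, an open box 170 deep (x) x 180 wide (y) x 90 mm high to its rim, fixed to the bench; origin at the centre of its underside. +x points from its front wall (towards the robot) to its rear wall, which carries the lid's hinge; +y left, z up. Things inside stand lower than 65 mm, rod parts apart
- rod_grip (a point): middle of the orange sleeve (40 mm long, 15 thick) on the straight 8 mm prop rod, 85 mm from its pivot. The rod turns in an upright plane parallel to the console's x-z, 45 mm right (-y) of its middle; it starts level, 10 mm over the rim, reaching back from its pivot near the front, in an open-topped clip 37 to 49 mm from the pivot. 30 mm are free below and beside the sleeve
- rod_pivot (a point): pivot of the prop rod, 100 mm above the bench; its axis is parallel to the console's y axis
- rod_tip (a point): centre of the round black rubber cap (12 mm thick) on the rod's free end, 121 mm from the pivot
- prop_rod (a joint): angle of the prop rod, rad: 0 level in the clip, grows as its tip swings up; stop at 1.02. The pivot is stiff (0.08 N m): the rod stays where it is left. Seated in the catch it stands at 0.91 to 0.97; the catch finds the cap when the lid comes down on a rod left between about 0.85 and the stop
- lid (a joint): opening angle of the lid, rad: 0 shut, 1.57 upright, 1.80 leaning back on its stop, where it rests at the start. Free hinge, lid about 0.55 kg: below about 1.4 it falls shut unless held. Resting on the rod with the cap in the catch it stands at about 0.88
- lid_hinge (a point): middle of the lid's hinge line, on top of the console's rear wall, 90 mm above the bench; axis parallel to the console's y. The lid is a pan 170 mm long from the hinge, 180 wide, 28 deep, open towards the box; contact blocks inside it stick up to 8 mm out of the pan, control heads outside up to 34 mm
- lid_handle (a point): middle of the round bar (12 mm thick, 78 mm long, parallel to the hinge axis) of the bow handle on the lid's free edge. It stands 38 mm beyond the edge and goes round the hinge in an arc of 208 mm radius; at the start it is the topmost part of the lid, with 32 mm free between bar and edge
- catch_seat (a point): where the centre of the rod's cap must come to sit: in the white plastic catch inside the lid, 128 mm from the hinge and 16 mm inside the pan from its rim plane, in the plane of the rod. The catch is a pocket 18 mm long (along the lid) with end walls and a flared mouth 36 mm long that guides the 12 mm cap in as the lid comes down
- screw_tray: shallow orange plastic screw tray, 95x150x16 mm, lying loose on the bench left of the console; origin at the centre of its underside; not to be disturbed
- side_cutters: side cutters with red handles, 45x138x11 mm, lying loose on the bench left of the console; origin at the centre of its underside; not to be disturbed
- screwdriver_red: screwdriver with red handle, 24x167x25 mm, lying loose on the bench left of the console; origin at the centre of its underside; not to be disturbed
- multimeter: black hand-held multimeter, 71x135x41 mm, lying loose on the bench left of the console; origin at the centre of its underside; not to be disturbed

How it is judged (in metres and radians):
On the way:
1. the rod is swung up out of its clip while the lid is still back (value of joint prop_rod above 0.75 rad and value of joint lid above 1.3 rad), for 0.2 s.
At the end, for the whole second after the job is handed in: The lid rests still on the prop rod, at 0.78 to 0.96 rad, with the centre of the rod's cap within 7 mm of the seat in the catch (distance between rod_tip and catch_seat below 0.007 m and value of joint lid between 0.78 and 0.96 rad and velocity of joint lid between -0.05 and 0.05 rad/s); the robot touches nothing.
It fails at once if the lid is let drop (it swings down faster than 3 rad/s) (velocity of joint lid below -3 rad/s).
It fails at once if screw tray: moved more than 30 mm (distance of screw_tray from where it was at the start of the episode above 0.03 m).
It fails at once if side cutters: moved more than 30 mm (distance of side_cutters from where it was at the start of the episode above 0.03 m).
It fails at once if screwdriver red: moved more than 30 mm (distance of screwdriver_red from where it was at the start of the episode above 0.03 m).
It fails at once if multimeter: moved more than 30 mm (distance of multimeter from where it was at the start of the episode above 0.03 m).
It also fails if it takes over 48 s, if anything falls off the work surface, if the arm or the gripper's body presses on something with over 40 N, if the wrist force passes 120 N, or if a joint passes its speed limit or range.

## Robot

A 6-joint arm with a two-finger parallel gripper is mounted at the origin on a cart in front of the work surface, level with it; the furniture and walls round the work are solid. World frame = base frame: x ahead of the robot, y to its left, z up, the work surface at z = 0. Lengths are in mm, angles in rad, forces in N, time in s.
With the tool pointing down it reaches from about 425 to 950 mm from the base axis. Payload 14.7 kg.
Tool frame: the origin (TCP) lies between the finger pads; the fingertips stand 17 mm ahead of it and the grasp point (between the pads) lies 2 mm behind it; z points along the fingers, y is the line along which they close (so a half turn about z gives the same grasp; the last joint's range is limited). The gripper opens to 85 mm and grips with 20 to 120 N. Pads are 22 mm wide; open, the fingers measure 114 mm over their backs; the gripper's body (76 mm by 85 mm) begins 54 mm behind the grasp point. The pads swing forward as they close: fully open they stand 13 mm farther back than shut.
Start: joints at [-1.201, 0.48, 1.596, -0, 1.065, -0.047], TCP at [263.159, -594.34, 248.297] pointing down, gripper open.
Joint ranges: [-2.75, 2.75], [-0.82, 2.05], [0.23, 2.67], [-1.56, 4.7], [0.09, 2.69], [-2.92, 2.92]. Speed limits (rad/s): [1.89, 1.89, 2.39, 3.01, 3.01, 3.01].

## Interface

Orientations are given as a unit quaternion [x, y, z, w].
In Python, from workcell import robot, grab_frame, order gives the robot as it stands. The module is installed in compiled form; this text tells all that it offers.
- The arm moves only by the shell command python3 -m handwheel 'ROWS' [FORCE]. ROWS is text: rows parted by semicolons, each of 7 numbers parted by spaces: the shift along the tool's x, y, z each as a share of 0.15 m, from -1 to 1, then the turn, a rotation vector about the tool's x, y, z each as a share of pi rad, from -1 to 1, then the opening, from -1 (shut) to 1 (fully open). In form: x y z rx ry rz claw; .... A call has 1 to 20 rows; each row is the pose to reach, as a shift and turn from the pose commanded when the call began, along the tool's axes at that moment, turning the shorter way round; what a row does not reach only later rows make up. A row lasts 1/8 s, in which the tool goes at most 62.5 mm and 10.7 degrees, less where a joint would pass 70% of its speed; a pose out of reach is approached as far as the arm can. A call with a number of a shift or a turn outside -1 to 1 is refused whole. A call with a gripper value outside its range is refused whole. The fingers move at their own pace and stop on an object; FORCE is the grip in N (left out, the last holds). Time passes only in rows, so rows that repeat a pose let the fingers close. It gives the time, the measured TCP pose, the force, the opening and the grip force at its end, in the units of the state.
- robot.sense(): the state, without advancing time (a new reading comes with each control period).
- grab_frame(name): name is "side" or "top"; returns a dict with "color" (400x640x3 uint8, red, green, blue), "range_z" (400x640 float32, mm along the optical axis (not along the pixel's ray), 0 where there is no reading), "vertical_fov" (degrees; the focal length in pixels is half the picture's height over the tangent of half this angle, whatever the lens; pixels are square), "cx", "cy" (the principal point, pixels), "R" (3x3) and "t" (3): a world point X has camera coordinates R X + t. Camera axes: x right, y down, z forward; pixel columns grow to the right and rows downward; lengths in mm; the calibration is good to about 2 mm. A picture is of the moment at which its call begins.
- order.sign_off(): hands the job in; it is judged then, once.
The state is a dict: "time": time; "joint_positions": joint angles; "qvel": joint speeds; "joint_efforts": joint torques, N m; "position": TCP position; "tool_rot": TCP orientation; "contact_force": force on the tool from outside, world axes, zero at the start; "torque": the same for the moment, N m; "finger_gap": finger opening in mm; "grasp_force": force on a finger pad.
Only numpy, scipy, OpenCV 4.12 (cv2) and the standard library are available. Lean on these libraries where they do the work, as an engineer would, in place of code of your own. Each camera call takes 0.05 s, during which the arm holds its last target. There are 200 camera calls.

## Working session

There is one attempt and no reset: what is moved stays moved. The work goes in short steps, Python scripts to look and compute and a shell command to move; the robot and the scene stay as the last step left them, time stands still between calls to the robot, and variables do not carry over. Pictures are saved under pics/ and viewed, at most 10 in all, crops included, and the job is handed in when it is done.

```bash
mkdir -p pics; cat > h.py <<'E'
import numpy as np, cv2
from workcell import robot, grab_frame, order
from scipy.spatial.transform import Rotation as Ro
def pts(f):
    h,w=f["range_z"].shape; F=h/2/np.tan(np.radians(f["vertical_fov"])/2)
    v,u=np.mgrid[:h,:w]; z=f["range_z"].astype(float)
    c=np.stack([(u-f["cx"])/F*z,(v-f["cy"])/F*z,z],-1)
    P=(c-np.array(f["t"]))@np.array(f["R"]); P[z<=0]=np.nan
    return P
def save(f,n): cv2.imwrite("pics/"+n+".png",f["color"][:,:,::-1])
def rel(p,R=None):
    """world target p(mm), R target rotation -> row numbers"""
    s=robot.sense(); q=Ro.from_quat(s["tool_rot"])
    d=q.inv().apply(np.array(p)-s["position"])/150
    r=(q.inv()*R).as_rotvec()/np.pi if R is not None else np.zeros(3)
    return np.round(np.r_[d,r],3)
E
python3 - <<'E'
from h import *
for n in("side","top"):
    f=grab_frame(n); save(f,n+"0"); np.savez("/tmp/"+n,**f)
    print(n,f["vertical_fov"],f["cx"],f["cy"],np.round(f["R"],3).tolist(),np.round(f["t"],1))
s=robot.sense();print(s)
E
```

```text
side 57.16646917222986 315.2632618307722 203.46246787719824 [[-0.933, -0.36, -0.011], [-0.177, 0.484, -0.857], [0.314, -0.798, -0.515]] [ 517.5  133.9 1066.2]
top 49.135924618223214 323.05763046292424 202.45563342718884 [[-0.016, -1.0, 0.018], [-0.997, 0.015, -0.075], [0.075, -0.019, -0.997]] [  84.   522.9 1079.1]
{'time': 0.1, 'joint_positions': array([-1.20060094e+00,  4.80755716e-01,  1.59684142e+00,  4.22880303e-05,
        1.06509077e+00, -4.66062691e-02]), 'qvel': array([-7.94255604e-04, -1.17375870e-03, -1.01643393e-03,  7.87007125e-05,
        8.48271888e-04, -1.73313931e-03]), 'joint_efforts': array([ 1.94456050e-03, -9.52251863e+01, -4.31040645e+01, -6.25934649e-05,
        5.35841973e-03, -2.29196911e-05]), 'position': array([ 263.04009969, -593.99999631,  247.73386618]), 'tool_rot': array([ 9.78365002e-01,  2.06885532e-01, -6.99662252e-05, -5.43451143e-04]), 'contact_force': array([-0.89275648,  0.41414979,  0.53684809]), 'torque': array([-0.0127865 , -0.00440965,  0.04314843]), 'grasp_force': 0.0, 'finger_gap': 85.55512765094946}
```

View pics/side0.png

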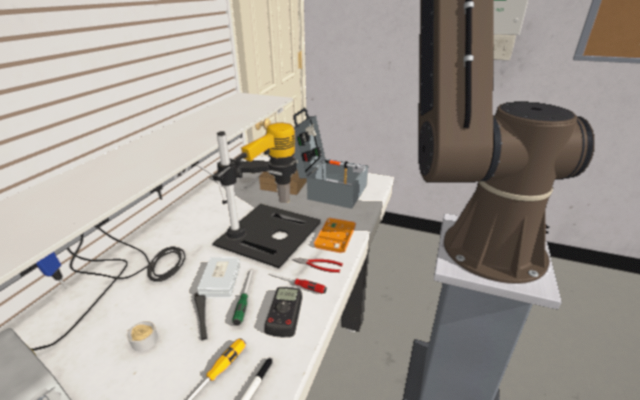

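View pics/top0.png

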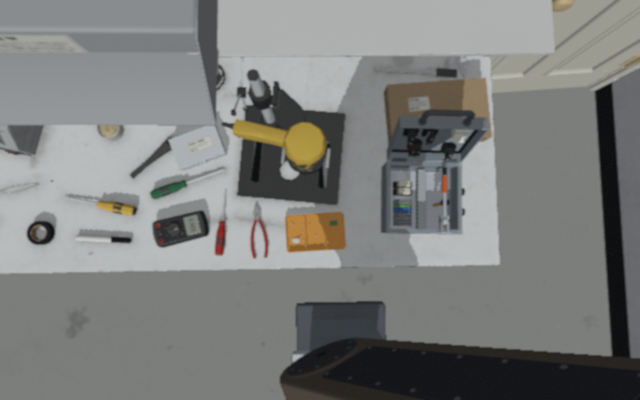

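Side view: console at about (335,180), with the lid leaning back at (308,140). Top view: console at about (425,195), orange rod sleeve at about (445,180), lid handle at about (450,118), a cardboard box behind the lid and a drill stand to its left.

```bash
python3 - <<'E'
from h import *
f=dict(np.load("/tmp/top.npz")); P=pts(f); c=f["color"]
crop=cv2.resize(c[70:250,340:520],(720,720)[:2],interpolation=cv2.INTER_CUBIC)
cv2.imwrite("pics/topc.png",cv2.resize(crop,(600,600))[:,:,::-1])
g=dict(np.load("/tmp/side.npz"));Q=pts(g)
cv2.imwrite("pics/sidec.png",cv2.resize(g["color"][90:220,270:400],(600,600),interpolation=cv2.INTER_CUBIC)[:,:,::-1])
hsv=cv2.cvtColor(c,cv2.COLOR_RGB2HSV)
m=cv2.inRange(hsv,(3,120,90),(20,255,255)); m[:, :380]=0; m[:,490:]=0;m[:140]=0
n,l,st,ce=cv2.connectedComponentsWithStats(m)
for i in range(1,n):
    if st[i,4]>5: print(st[i],ce[i],np.nanmedian(P[l==i],0))
# console rim points z 80..97
w=(P[...,2]>83)&(P[...,2]<97); w[:,:375]=0;w[:140]=0;w[:,475:]=0
ys,xs=np.nonzero(w); print(xs.min(),xs.max(),ys.min(),ys.max())
r=cv2.minAreaRect(P[w][:,:2].astype(np.float32)); print(r, cv2.boxPoints(r))
# top points
hh=P[70:170,380:500]; k=hh[...,2]>230; print(hh[k].min(0),hh[k].max(0)) 
E
```

```text
[442 176   5  16  78] [444.         183.69230769] [ 557.12572853 -205.32667745  105.14396506]
386 462 148 233
((542.8558959960938, -162.73635864257812), (181.5618133544922, 198.92591857910156), 87.8184814453125) [[ 440.0094  -249.66537]
 [ 638.79114 -257.23758]
 [ 645.7024   -75.80734]
 [ 446.92065  -68.23514]]
[ 637.92953081 -256.31278801  230.0936044 ] [681.74059241 -75.96328023 297.4598433 ]
```

View pics/topc.png

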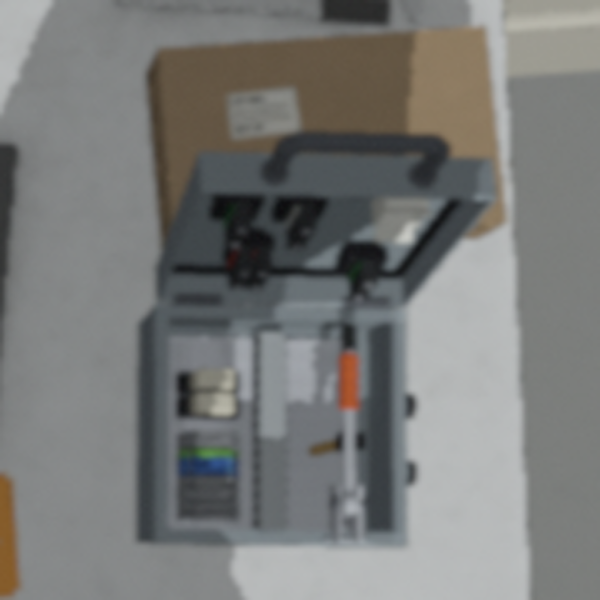

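View pics/sidec.png

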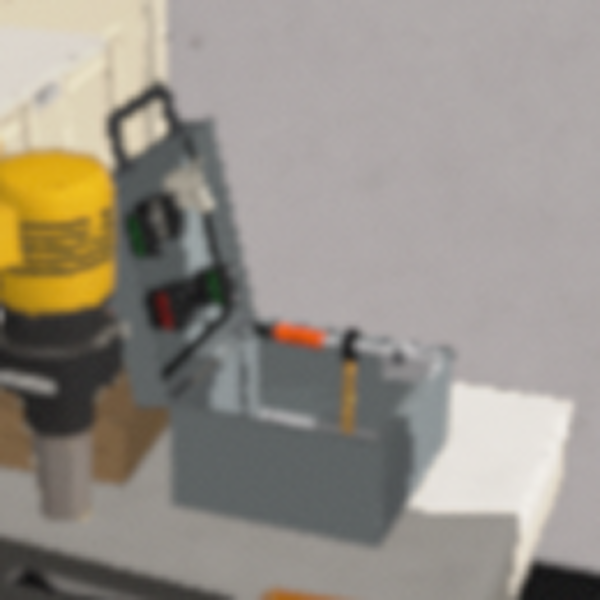

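Both crops agree. The rod points back towards the hinge, sleeve at crop (348,380), its clip just in front of it, and the white catch is in the lid at (400,220). The handle bar runs from (275,150) to (440,150). Next I measure the handle and work out the approach rows.

```bash
python3 - <<'E'
from h import *
f=dict(np.load("/tmp/top.npz")); P=pts(f)
g=dict(np.load("/tmp/side.npz"));Q=pts(g)
for n,A in(("top",P),("side",Q)):
    k=(A[...,2]>282)&(A[...,2]<310)&(abs(A[...,0]-660)<50)&(abs(A[...,1]+165)<70)
    p=A[k]; print(n,len(p),p.min(0),np.median(p,0),p.max(0))
    r=cv2.fitLine(p[:,:2].astype(np.float32),cv2.DIST_HUBER,0,.01,.01).ravel();print(r)
    k=(A[...,0]>400)&(A[...,0]<750)&(A[...,1]>-300)&(A[...,1]<-50); print("max z",np.nanmax(A[k][:,2]))
# front wall
k=(P[...,2]>84)&(P[...,2]<93)&(P[...,0]<470)&(P[...,0]>420)&(abs(P[...,1]+160)<95)
p=P[k];print(p.min(0),p.max(0),len(p))
yaw=-.037
R=Ro.from_euler("z",yaw)*Ro.from_euler("x",np.pi)
print("above sleeve",rel([557,-205.5,240],R)); print("sleeve",rel([557,-205.5,101],R))
# obstacles tall
for x0 in range(600,900,50):
    k=(P[...,0]>x0)&(P[...,0]<x0+50)&(P[...,1]>-330)&(P[...,1]<0);print(x0,np.nanmax(P[k][:,2]) if k.any() else None)
E
```

```text
top 326 [ 664.94982631 -217.19911288  282.06711251] [ 672.44672649 -164.93971906  293.04701251] [ 681.14175713 -115.88090711  297.4598433 ]
[ 3.5236888e-02  9.9937898e-01  6.7253802e+02 -1.6422015e+02]
max z 297.4598433026966
side 65 [ 662.58046588 -209.27616675  282.67952101] [ 669.14850443 -154.07051924  291.84864995] [ 678.48019594 -111.88976931  297.44197344]
[ 5.0789505e-02  9.9870938e-01  6.6916681e+02 -1.5740086e+02]
max z 297.4419734433461
[ 442.04469725 -249.59530466   84.20203819] [468.43876666 -68.99538008  92.96437416] 378
above sleeve [ 2.84  -1.575  0.054 -0.     0.     0.144]
sleeve [ 2.84  -1.574  0.98  -0.     0.     0.144]
600 257.25504873625795
650 297.4598433026966
700 62.68175819117699
750 275.3221113647071
800 277.4711258051607
850 276.99153281735903
```

```bash
r="0.945 -0.525 0.018 0 0 0 -0.1"; for i in 1; do python3 -m handwheel '0.945 -0.525 0.018 0 0 0 -0.1; 0.945 -0.525 0.018 0 0 0 -0.1; 0.945 -0.525 0.018 0 0 0 -0.1; 0.945 -0.525 0.018 0 0 0 -0.1; 0.945 -0.525 0.018 0 0 0 -0.1' 20; python3 -m handwheel '0.945 -0.525 0.018 0 0 0 -0.1; 0.945 -0.525 0.018 0 0 0 -0.1; 0.945 -0.525 0.018 0 0 0 -0.1; 0.945 -0.525 0.018 0 0 0 -0.1; 0.945 -0.525 0.018 0 0 0 -0.1'; python3 -m handwheel '0.945 -0.525 0.018 0 0 0.144 -0.1; 0.945 -0.525 0.018 0 0 0.144 -0.1; 0.945 -0.525 0.018 0 0 0.144 -0.1; 0.945 -0.525 0.018 0 0 0.144 -0.1; 0.945 -0.525 0.018 0 0 0.144 -0.1; 0.945 -0.525 0.018 0 0 0.144 -0.1'; done
python3 - <<'E'
from h import *
s=robot.sense(); print(s["joint_positions"],Ro.from_quat(s["tool_rot"]).as_matrix().round(3))
R=Ro.from_euler("z",-.037)*Ro.from_euler("x",np.pi)
print(rel([557,-205.5,101],R))
g=grab_frame("top")
cv2.imwrite("pics/t1.png",cv2.resize(g["color"][70:250,340:520],(600,600),interpolation=cv2.INTER_CUBIC)[:,:,::-1])
E
```

```text
time: 0.72
position: [360.8, -465.2, 245.5]
tool_rot: [0.978, 0.207, -0.0, 0.0]
contact_force: [0.4, -0.3, 0.2]
finger_gap: 38.7
grasp_force: 0.0
time: 1.35
position: [458.2, -336.6, 242.8]
tool_rot: [0.978, 0.207, -0.0, 0.0]
contact_force: [-0.3, -0.6, -0.5]
finger_gap: 38.3
grasp_force: 0.0
time: 2.1
position: [555.6, -207.7, 240.2]
tool_rot: [1.0, -0.018, -0.0, 0.0]
contact_force: [0.2, 0.7, 0.1]
finger_gap: 38.4
grasp_force: 0.0
[-4.08684053e-01  4.09320394e-01  1.73945736e+00 -2.87308669e-04
  9.92946911e-01  1.19913884e+00] [[ 0.999 -0.037 -0.   ]
 [-0.037 -0.999 -0.   ]
 [-0.     0.    -1.   ]]
[ 0.009 -0.015  0.928  0.     0.     0.   ]
```

```bash
python3 -m handwheel '0.009 -0.015 0.4 0 0 0 -0.1; 0.009 -0.015 0.8 0 0 0 -0.1; 0.009 -0.015 0.93 0 0 0 -0.1; 0.009 -0.015 0.93 0 0 0 -0.1; 0.009 -0.015 0.93 0 0 0 -0.1;0.009 -0.015 0.93 0 0 0 -1; 0.009 -0.015 0.93 0 0 0 -1; 0.009 -0.015 0.93 0 0 0 -1; 0.009 -0.015 0.93 0 0 0 -1; 0.009 -0.015 0.93 0 0 0 -1; 0.009 -0.015 0.93 0 0 0 -1' 25
python3 - <<'E'
from h import *
# arc rows: tool frame x=fwd along console, z=down ; rod angle a, tilt b
for a,b in((.2,.1),(.4,.2),(.6,.3),(.75,.4),(.88,.45),(.97,.5),(1.0,.5)):
    dx=85*(np.cos(a)-1); dz=85*np.sin(a)
    print(a,round(dx/150,3),0,round(-dz/150,3),0,round(b/np.pi,3),0)
E
```

```text
time: 3.52
position: [558.7, -206.7, 102.3]
tool_rot: [1.0, -0.018, 0.001, 0.002]
contact_force: [-5.1, -24.5, 3.1]
finger_gap: 12.5
grasp_force: 24.7
0.2 -0.011 0 -0.113 0 0.032 0
0.4 -0.045 0 -0.221 0 0.064 0
0.6 -0.099 0 -0.32 0 0.095 0
0.75 -0.152 0 -0.386 0 0.127 0
0.88 -0.206 0 -0.437 0 0.143 0
0.97 -0.246 0 -0.467 0 0.159 0
1.0 -0.26 0 -0.477 0 0.159 0
```

```bash
python3 - <<'E'
from h import *
s=robot.sense(); print(s["position"],s["contact_force"],s["torque"],s["finger_gap"])
f=grab_frame("side"); 
a=cv2.resize(f["color"][90:220,270:400],(600,600),interpolation=cv2.INTER_CUBIC)
cv2.imwrite("pics/s1.png",a[:,:,::-1])
E
```

```text
[ 558.6606159  -206.7498298   102.31837307] [ -5.09442263 -24.52455413   3.0971196 ] [-3.77005428  0.93399257 -0.05997378] 12.54106043091859
```

View pics/s1.png

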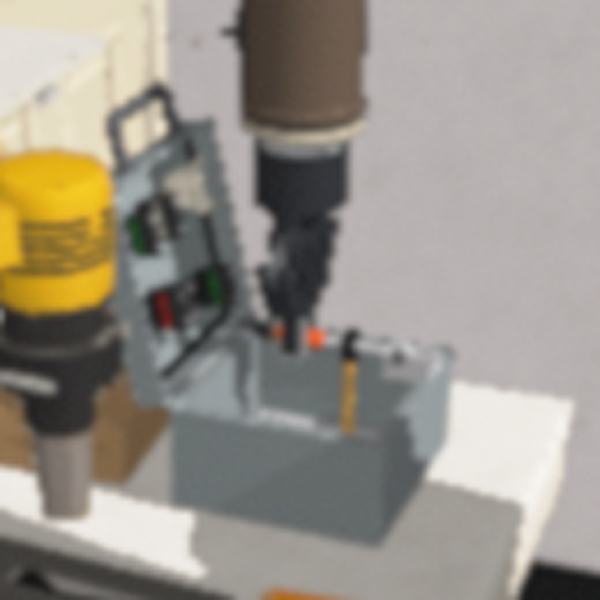

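The picture shows the fingers straddling the sleeve (crop (295,335)). The sideways force says the rod lies slightly further to -y, so I shift to centre.

```bash
python3 -m handwheel '0 0.017 0 0 0 0 -1; 0 0.017 0 0 0 0 -1;0 0.017 0 0 0 0 -1'
```

```text
time: 3.95
position: [558.6, -207.4, 102.2]
tool_rot: [1.0, -0.018, 0.001, 0.001]
contact_force: [-1.3, -4.7, 5.6]
finger_gap: 13.2
grasp_force: 24.9
```

```bash
python3 -m handwheel '-0.003 0 -0.06 0 0.016 0 -1; -0.011 0 -0.113 0 0.032 0 -1; -0.026 0 -0.168 0 0.048 0 -1; -0.045 0 -0.221 0 0.064 0 -1; -0.07 0 -0.272 0 0.08 0 -1'
```

```text
time: 4.58
position: [547.6, -207.1, 142.8]
tool_rot: [0.992, -0.018, 0.127, 0.003]
contact_force: [0.2, -3.4, -4.9]
finger_gap: 13.1
grasp_force: 24.5
```

```bash
python3 - <<'E'
import numpy as np
t=.251; tx=np.array([np.cos(t),np.sin(t)]); tz=np.array([np.sin(t),-np.cos(t)])
p0=85*np.array([np.cos(.5),np.sin(.5)])
for a,b in((.6,.3),(.7,.35),(.8,.4),(.88,.45),(.95,.5)):
    d=85*np.array([np.cos(a),np.sin(a)])-p0
    print(a,(d@tx/150).round(3),0,(d@tz/150).round(3),0,round((b-t)/np.pi,3),0,-1)
E
```

```text
0.6 -0.017 0 -0.054 0 0.016 0 -1
0.7 -0.039 0 -0.106 0 0.032 0 -1
0.8 -0.066 0 -0.156 0 0.047 0 -1
0.88 -0.091 0 -0.194 0 0.063 0 -1
0.95 -0.115 0 -0.225 0 0.079 0 -1
```

```bash
python3 -m handwheel '-0.017 0 -0.054 0 0.016 0 -1; -0.039 0 -0.106 0 0.032 0 -1; -0.066 0 -0.156 0 0.047 0 -1; -0.091 0 -0.194 0 0.063 0 -1; -0.115 0 -0.225 0 0.079 0 -1; -0.115 0 -0.225 0 0.079 0 -1; -0.115 0 -0.225 0 0.079 0 -1'
python3 - <<'E'
from h import *
f=grab_frame("side"); P=pts(f)
a=cv2.resize(f["color"][90:220,270:400],(600,600),interpolation=cv2.INTER_CUBIC)
cv2.imwrite("pics/s2.png",a[:,:,::-1])
E
```

```text
time: 5.45
position: [522.7, -206.1, 171.0]
tool_rot: [0.969, -0.017, 0.248, 0.005]
contact_force: [2.3, -5.9, -0.0]
finger_gap: 13.0
grasp_force: 25.6
```

View pics/s2.png

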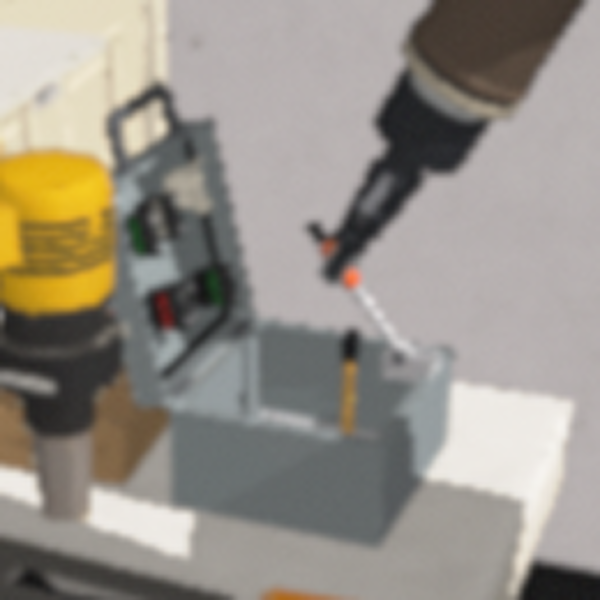

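Rod stands at about 0.95 (cap at crop (315,230)). Releasing and retracting.

```bash
python3 -m handwheel '0 0 0 0 0 0 -0.1; 0 0 0 0 0 0 -0.1; 0 0 0 0 0 0 -0.1; 0 0 0 0 0 0 -0.1; 0 0 -0.3 0 0 0 -0.1; 0 0 -0.6 0 0 0 -0.1; 0 0 -0.8 0 0 0 -0.1; 0 0 -0.8 0 0 0 -0.1'
python3 - <<'E'
from h import *
R=Ro.from_matrix(np.array([[.037,1,0],[.999,-.037,0],[0,0,-1]]).T)
print(R.as_matrix()); print(rel([560,-165,375],R)); print(robot.sense()["joint_positions"])
f=grab_frame("side"); P=pts(f)
hsv=cv2.cvtColor(f["color"],cv2.COLOR_RGB2HSV); m=cv2.inRange(hsv,(3,150,120),(15,255,255))>0
k=m&(abs(P[...,1]+205)<25)&(P[...,2]>100)&(P[...,0]>480)&(P[...,0]<580); print(k.sum(),np.nanmean(P[k],0))
E
```

```text
time: 6.5
position: [464.7, -203.8, 277.3]
tool_rot: [0.968, -0.017, 0.248, 0.006]
contact_force: [0.2, -0.0, -0.2]
finger_gap: 38.6
grasp_force: 0.0
[[ 0.03699317  0.99931552  0.        ]
 [ 0.99931552 -0.03699317  0.        ]
 [ 0.          0.         -1.        ]]
[ 0.862 -0.28  -0.27   0.126 -0.125 -0.488]
[-0.67577159  0.07828125  2.23430001  0.63932414  0.49948611  0.41394243]
25 [ 524.11841741 -199.87753286  170.27366751]
```

```bash
python3 -m handwheel '0.862 -0.28 -0.27 0.126 -0.125 -0.488 -0.1; 0.862 -0.28 -0.27 0.126 -0.125 -0.488 -0.1;0.862 -0.28 -0.27 0.126 -0.125 -0.488 -0.1;0.862 -0.28 -0.27 0.126 -0.125 -0.488 -0.1;0.862 -0.28 -0.27 0.126 -0.125 -0.488 -0.1;0.862 -0.28 -0.27 0.126 -0.125 -0.488 -0.1;0.862 -0.28 -0.27 0.126 -0.125 -0.488 -0.1;0.862 -0.28 -0.27 0.126 -0.125 -0.488 -0.1;0.862 -0.28 -0.27 0.126 -0.125 -0.488 -0.1;0.862 -0.28 -0.27 0.126 -0.125 -0.488 -0.1;0.862 -0.28 -0.27 0.126 -0.125 -0.488 -0.1;0.862 -0.28 -0.27 0.126 -0.125 -0.488 -0.1'
python3 - <<'E'
from h import *
R=Ro.from_matrix(np.array([[.037,.9993,0],[.9993,-.037,0],[0,0,-1]]).T)
print(rel([671,-165,375],R),rel([671,-165,293],R)); print(robot.sense()["joint_positions"])
E
```

```text
time: 8.05
position: [560.1, -164.6, 372.4]
tool_rot: [0.721, 0.693, -0.0, -0.002]
contact_force: [-0.4, -0.7, 0.1]
finger_gap: 38.5
grasp_force: 0.0
[ 0.026  0.739 -0.02  -0.001 -0.001 -0.   ] [ 0.025  0.741  0.527 -0.001 -0.001 -0.   ]
[-0.33902402  0.28714714  1.58458065  0.00199952  1.27404706 -0.30112344]
```

```bash
python3 -m handwheel '0.026 0.74 -0.02 0 0 0 -0.1;0.026 0.74 -0.02 0 0 0 -0.1;0.026 0.74 -0.02 0 0 0 -0.1; 0.026 0.74 0.3 0 0 0 -0.1; 0.026 0.74 0.54 0 0 0 -0.1; 0.026 0.74 0.54 0 0 0 -0.1; 0.026 0.74 0.54 0 0 0 -0.1'
python3 -m handwheel '0 0 0 0 0 0 -1; 0 0 0 0 0 0 -1; 0 0 0 0 0 0 -1;0 0 0 0 0 0 -1;0 0 0 0 0 0 -1' 20
python3 - <<'E'
from h import *
f=grab_frame("side"); 
a=cv2.resize(f["color"][70:220,250:400],(600,600),interpolation=cv2.INTER_CUBIC)
cv2.imwrite("pics/s3.png",a[:,:,::-1])
E
```

```text
time: 8.93
position: [671.3, -164.9, 293.2]
tool_rot: [0.72, 0.694, 0.0, -0.001]
contact_force: [-1.0, 0.3, -0.1]
finger_gap: 38.6
grasp_force: 0.0
time: 9.55
position: [672.2, -164.8, 293.0]
tool_rot: [0.72, 0.694, 0.001, -0.001]
contact_force: [3.4, -0.8, 6.9]
finger_gap: 10.5
grasp_force: 20.7
```

View pics/s3.png

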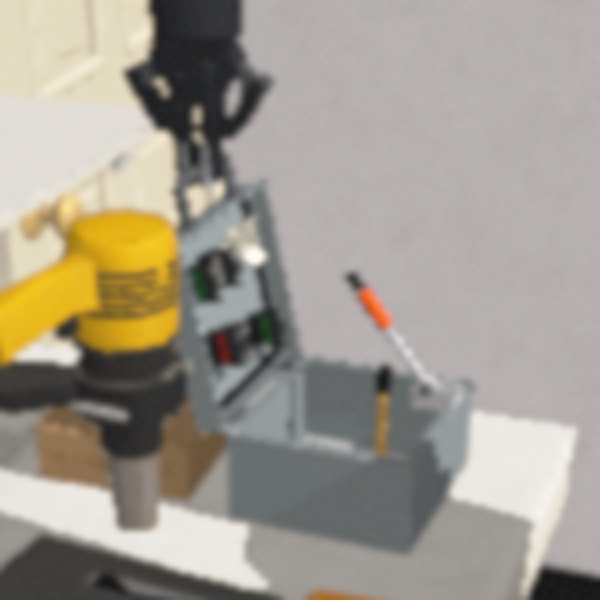

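```bash
cat > arc.py <<'E'
import numpy as np,sys
# lid l0 -> l1, tool tilt at l: 0.5*(1.8-l)/.92 ; n rows; optional radius
l0,l1,n=float(sys.argv[1]),float(sys.argv[2]),int(sys.argv[3]); r=float(sys.argv[4]) if len(sys.argv)>4 else 209
T=lambda l:.5*(1.8-l)/.92
def p(l):
    f=l+.064; t=T(l); return np.array([-r*np.cos(f),r*np.sin(f)])-2*np.array([np.sin(t),-np.cos(t)])
t=T(l0); ty=np.array([np.cos(t),np.sin(t)]); tz=np.array([np.sin(t),-np.cos(t)])
for l in np.linspace(l0,l1,n+1)[1:]:
    d=p(l)-p(l0); print("0 %.3f %.3f %.4f 0 0 -1;"%(d@ty/150,d@tz/150,-(T(l)-t)/np.pi),end=" ")
    
E
python3 arc.py 1.8 1.5 6
```

```text
0 -0.068 -0.018 -0.0086 0 0 -1; 0 -0.136 -0.034 -0.0173 0 0 -1; 0 -0.205 -0.045 -0.0259 0 0 -1; 0 -0.274 -0.053 -0.0346 0 0 -1; 0 -0.344 -0.058 -0.0432 0 0 -1; 0 -0.414 -0.059 -0.0519 0 0 -1;
```

```bash
python3 -m handwheel '0 -0.068 -0.018 -0.009 0 0 -1; 0 -0.136 -0.034 -0.017 0 0 -1; 0 -0.205 -0.045 -0.026 0 0 -1; 0 -0.274 -0.053 -0.035 0 0 -1; 0 -0.344 -0.058 -0.043 0 0 -1; 0 -0.414 -0.059 -0.052 0 0 -1; 0 -0.414 -0.059 -0.052 0 0 -1' 20; python3 arc.py 1.5 1.2 6; python3 -c "
from h import *
print(robot.sense()['torque'])"
```

```text
time: 10.48
position: [608.6, -162.5, 301.4]
tool_rot: [0.718, 0.692, 0.056, 0.057]
contact_force: [1.1, 0.1, 3.2]
finger_gap: 11.4
grasp_force: 20.5
0 -0.069 -0.009 -0.0086 0 0 -1; 0 -0.139 -0.015 -0.0173 0 0 -1; 0 -0.209 -0.017 -0.0259 0 0 -1; 0 -0.279 -0.016 -0.0346 0 0 -1; 0 -0.349 -0.011 -0.0432 0 0 -1; 0 -0.419 -0.002 -0.0519 0 0 -1; [-0.11073811 -0.18684949  0.04386701]
```

```bash
python3 -m handwheel '0 -0.069 -0.009 -0.009 0 0 -1; 0 -0.139 -0.015 -0.017 0 0 -1; 0 -0.209 -0.017 -0.026 0 0 -1; 0 -0.279 -0.016 -0.035 0 0 -1; 0 -0.349 -0.011 -0.043 0 0 -1; 0 -0.419 -0.002 -0.052 0 0 -1; 0 -0.419 -0.002 -0.052 0 0 -1' 25; python3 arc.py 1.2 1.0 5; python3 - <<'E'
from h import *
f=grab_frame("side"); P=pts(f)
cv2.imwrite("pics/s4.png",cv2.resize(f["color"][70:220,250:400],(600,600),interpolation=cv2.INTER_CUBIC)[:,:,::-1])
hsv=cv2.cvtColor(f["color"],cv2.COLOR_RGB2HSV); m=cv2.inRange(hsv,(3,150,120),(15,255,255))>0
k=m&(abs(P[...,1]+205)<25)&(P[...,2]>100)&(P[...,0]>480)&(P[...,0]<580); print(k.sum(),np.nanmean(P[k],0))
E
```

```text
time: 11.35
position: [546.7, -160.2, 290.8]
tool_rot: [0.711, 0.685, 0.112, 0.115]
contact_force: [0.5, -1.8, -0.8]
finger_gap: 10.8
grasp_force: 25.2
0 -0.056 0.000 -0.0069 0 0 -1; 0 -0.112 0.002 -0.0138 0 0 -1; 0 -0.168 0.007 -0.0208 0 0 -1; 0 -0.223 0.014 -0.0277 0 0 -1; 0 -0.279 0.023 -0.0346 0 0 -1; 26 [ 523.81087158 -200.31153401  169.51259163]
```

View pics/s4.png

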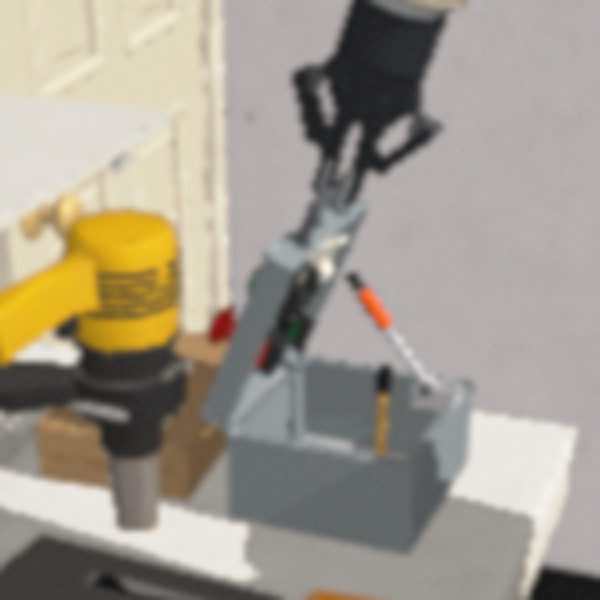

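Lid is at about 1.2, still gripped, with the cap at crop (353,278) lined up with the white catch at (325,262).

```bash
python3 -m handwheel '0 -0.056 0 -0.007 0 0 -1; 0 -0.112 0.002 -0.014 0 0 -1; 0 -0.168 0.007 -0.021 0 0 -1; 0 -0.223 0.014 -0.028 0 0 -1; 0 -0.279 0.023 -0.035 0 0 -1; 0 -0.279 0.023 -0.035 0 0 -1'; python3 arc.py 1.0 0.82 9
```

```text
time: 12.15
position: [507.5, -158.7, 273.8]
tool_rot: [0.703, 0.677, 0.15, 0.154]
contact_force: [-2.0, -3.1, 0.9]
finger_gap: 10.7
grasp_force: 25.1
0 -0.028 0.002 -0.0035 0 0 -1; 0 -0.056 0.005 -0.0069 0 0 -1; 0 -0.084 0.009 -0.0104 0 0 -1; 0 -0.111 0.012 -0.0138 0 0 -1; 0 -0.139 0.017 -0.0173 0 0 -1; 0 -0.167 0.022 -0.0208 0 0 -1; 0 -0.194 0.028 -0.0242 0 0 -1; 0 -0.221 0.034 -0.0277 0 0 -1; 0 -0.248 0.040 -0.0311 0 0 -1;
```

Down slowly to 0.90, watching the force.

```bash
python3 -m handwheel '0 -0.028 0.002 -0.003 0 0 -1; 0 -0.056 0.005 -0.007 0 0 -1; 0 -0.084 0.009 -0.01 0 0 -1; 0 -0.111 0.012 -0.014 0 0 -1; 0 -0.139 0.017 -0.017 0 0 -1; 0 -0.139 0.017 -0.017 0 0 -1'; python3 arc.py 0.90 0.84 3
```

```text
time: 12.9
position: [490.0, -158.0, 262.6]
tool_rot: [0.699, 0.673, 0.168, 0.173]
contact_force: [0.9, -4.5, -3.3]
finger_gap: 10.6
grasp_force: 24.8
0 -0.028 0.004 -0.0035 0 0 -1; 0 -0.055 0.008 -0.0069 0 0 -1; 0 -0.083 0.012 -0.0104 0 0 -1;
```

```bash
python3 -m handwheel '0 -0.014 0.002 -0.002 0 0 -1; 0 -0.028 0.004 -0.003 0 0 -1; 0 -0.028 0.004 -0.003 0 0 -1'; python3 -m handwheel '0 -0.014 0.002 -0.002 0 0 -1;0 -0.028 0.004 -0.003 0 0 -1;0 -0.028 0.004 -0.003 0 0 -1'
python3 - <<'E'
from h import *
f=grab_frame("side"); P=pts(f)
cv2.imwrite("pics/s5.png",cv2.resize(f["color"][90:220,270:400],(600,600),interpolation=cv2.INTER_CUBIC)[:,:,::-1])
hsv=cv2.cvtColor(f["color"],cv2.COLOR_RGB2HSV); m=cv2.inRange(hsv,(3,150,120),(15,255,255))>0
k=m&(abs(P[...,1]+205)<25)&(P[...,2]>100)&(P[...,0]>480)&(P[...,0]<580); print(k.sum(),np.nanmean(P[k],0))
E
```

```text
time: 13.28
position: [488.1, -158.1, 261.4]
tool_rot: [0.698, 0.672, 0.172, 0.177]
contact_force: [11.1, 0.9, 1.9]
finger_gap: 10.6
grasp_force: 24.9
time: 13.65
position: [486.8, -158.3, 260.6]
tool_rot: [0.697, 0.671, 0.176, 0.182]
contact_force: [28.4, 10.5, 8.7]
finger_gap: 10.9
grasp_force: 25.3
23 [ 520.58180144 -199.94305353  170.83016433]
```

View pics/s5.png

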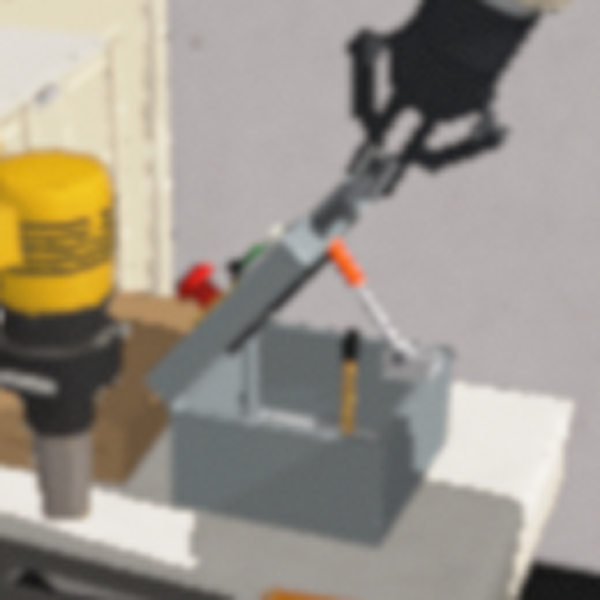

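Lid has come to rest at about 0.87, with force building up and the rod end inside the catch (crop (330,245)). I take off the press and open slightly, with the fingers still around the bar as a guard.

```bash
python3 -m handwheel '0 0.015 -0.002 0 0 0 -1; 0 0.03 -0.004 0 0 0 -1;0 0.03 -0.004 0 0 0 -1'; python3 -m handwheel '0 0 0 0 0 0 -0.5; 0 0 0 0 0 0 -0.5; 0 0 0 0 0 0 -0.5; 0 0 0 0 0 0 -0.5'
python3 - <<'E'
from h import *
for n in("side","top"):
    f=grab_frame(n);P=pts(f)
    # lid outer plane: fit on points near lid
    k=(P[...,0]>515)&(P[...,0]<640)&(abs(P[...,1]+165)<88)&(P[...,2]>125)&(P[...,2]<250)
    p=P[k]
    best=None
    rng=np.random.default_rng(0)
    for _ in range(500):
        a=p[rng.choice(len(p),3,False)]; nn=np.cross(a[1]-a[0],a[2]-a[0]); nn/=np.linalg.norm(nn)+1e-9
        c=(abs((p-a[0])@nn)<2.5).sum()
        if best is None or c>best[0]: best=(c,nn,a[0])
    print(n,len(p),best[0],best[1],np.arctan2(abs(best[1][0]),abs(best[1][2])))
E
```

```text
time: 14.08
position: [488.3, -158.1, 261.6]
tool_rot: [0.697, 0.672, 0.175, 0.18]
contact_force: [7.0, -1.0, 3.0]
finger_gap: 11.1
grasp_force: 25.4
time: 14.58
position: [487.2, -157.7, 260.6]
tool_rot: [0.697, 0.672, 0.174, 0.179]
contact_force: [-0.4, -1.1, -0.4]
finger_gap: 21.4
grasp_force: 0.0
side 279 63 [0.5649072  0.03512462 0.82440653] 0.6007435474429328
top 3450 2525 [-0.76585781  0.03118224 -0.64225344] 0.872954000586083
```

Lid plane measures 0.873 rad with no force on the gripper, so it is carried by the rod. Retracting.

```bash
python3 -m handwheel '0 0 0 0 0 0 -0.1; 0 0 0 0 0 0 -0.1; 0 0 0 0 0 0 -0.1; 0 0 -0.2 0 0 0 -0.1; 0 0 -0.4 0 0 0 -0.1; 0 0 -0.7 0 0 0 -0.1; 0 0 -0.9 0 0 0 -0.1; 0 0 -0.9 0 0 0 -0.1; 0 0 -0.9 0 0 0 -0.1; 0 0 -0.9 0 0 0 -0.1'
python3 - <<'E'
from h import *
f=grab_frame("side");P=pts(f)
cv2.imwrite("pics/s6.png",cv2.resize(f["color"][90:220,270:400],(600,600),interpolation=cv2.INTER_CUBIC)[:,:,::-1])
f=grab_frame("top");P=pts(f)
k=(P[...,0]>515)&(P[...,0]<640)&(abs(P[...,1]+165)<88)&(P[...,2]>125)&(P[...,2]<250)
p=P[k]; best=(0,)
rng=np.random.default_rng(0)
for _ in range(500):
    a=p[rng.choice(len(p),3,False)]; nn=np.cross(a[1]-a[0],a[2]-a[0]); nn/=np.linalg.norm(nn)+1e-9
    c=(abs((p-a[0])@nn)<2.5).sum()
    if c>best[0]: best=(c,nn)
print(best,np.arctan2(abs(best[1][0]),abs(best[1][2])))
E
```

```text
time: 15.92
position: [422.0, -155.3, 377.8]
tool_rot: [0.697, 0.672, 0.174, 0.178]
contact_force: [0.1, -0.1, 0.2]
finger_gap: 38.7
grasp_force: 0.0
(np.int64(2531), array([-0.76383223,  0.0342237 , -0.64450684])) 0.8699240231411961
```

View pics/s6.png

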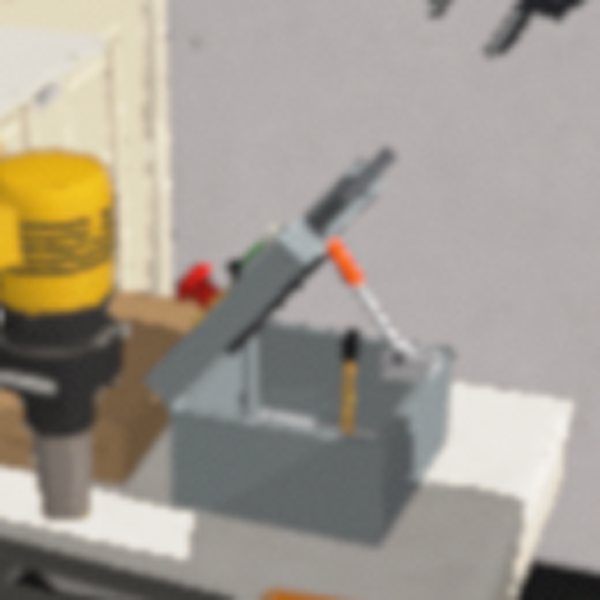

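The lid stands on the rod alone at 0.87 rad (rod meets the lid at crop (330,245)), and the gripper is clear.

```bash
python3 -c "
from workcell import order
print(order.sign_off())"
```

```text
the job is handed in; nothing more can be done
None
```

The job is handed in at about 16 s: the lid rests still on the prop rod at about 0.87 rad with the gripper clear, and the cap's seating is inferred from that angle and the geometry since the closed view hides the catch; no verdict came back.

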